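# Right the fallen pot and hold the shaker's dead-man lever

## Task

The yellow colour pot has tipped over in the lane of the bench shaker: stand it upright, cap up, on the empty ring mark between its neighbours and let go of it. Then run the shaker: with the fingers press the orange paddle of the spring-loaded dead-man lever to half-way, so that the lever is level and its pointer is on the green, never right down to its stop, and finish while still holding it there. Leave the other pots and the things on the bench where they are.

Things in the scene. Friction and masses are not known exactly. Their poses are not given: they have to be found in the camera images.
- shaker: Fixed grey bench shaker, 130 x 420 mm; flat steel deck 50 mm above its origin (centre of its underside). y runs along the lane: a 56 mm wide strip between two aluminium guide rails, 6 mm wide and 6 mm high above the deck. White discs with black rings (52 mm) on the deck mark the pots' places, at 165, 105, 45 and -165 mm along y; three are taken by standing pots.
- empty_ring (a point): Centre of the empty ring mark on the deck, at deck height: the place of the fallen pot, 60 mm from the next standing pot on the +y side and 210 mm from the one on the -y side.
- pot_yellow_center (a point): Centre (half-way up, on the axis) of the fallen yellow closed square pot, 42 x 42 mm and 100 mm tall with its round black cap of 34 mm, about 0.14 kg. It lies on the deck along the lane; its z axis runs from its base to its cap and points roughly along the shaker's +y. It lies on one flat side; the square body reaches from the base 74 mm up, its other two sides stand upright along the lane.
- pot_yellow: The same yellow pot; origin at the centre of its base, z towards its cap.
- lever (a joint): Spring-loaded dead-man lever, hinge angle in rad: 0 released (it rises towards its paddle), 0.18 half-way (level, black pointer on the green field of the scale), 0.36 bottom stop. It springs back when let go. At the paddle it takes 2 to 3 N to start, 5 to 6 N at half-way, about 8 N at the stop.
- paddle_top (a point): Centre of the upper face of the orange paddle (44 x 44 x 14 mm) at the free end of the lever, 120 mm from the hinge axis; its z is the paddle's upward normal, its x points along the lever to the hinge axis, 75 mm above the bench. Moves with the lever: it sits about 22 mm lower at half-way than released, and about 43 mm lower at the stop. Free space above and around it.
- pot_red_center (a point): Centre (half-way up) of the standing red pot: closed square pot, 42 x 42 mm and 100 mm tall with its round black cap of 34 mm, about 0.14 kg. A bystander in the lane.
- pot_blue_center (a point): Centre (half-way up) of the standing blue pot: closed square pot, 42 x 42 mm and 100 mm tall with its round black cap of 34 mm, about 0.14 kg. A bystander in the lane.
- pot_green_center (a point): Centre (half-way up) of the standing green pot: closed square pot, 42 x 42 mm and 100 mm tall with its round black cap of 34 mm, about 0.14 kg. A bystander in the lane.
- drink_can: Blue drink can, 66 mm in diameter, 122 mm tall; origin under its centre. Bystander.
- water_bottle: Clear water bottle, 64 mm in diameter, 210 mm tall; origin under its centre. Bystander.
- paper_cup: Brown paper cup, 72 mm across its rim, 85 mm tall; origin under its centre. Bystander.
Things that resemble listed ones, but are neither listed nor needed, are in the scene too. Several things have the shape of the pot_yellow; the one meant has the colours described above.

How it is judged:
By the outcome, as a careful person would: the job done as asked, in the order asked, and still so for the second after the job is handed in, while the arm keeps its last pose, push and grip.
It also fails if it takes over 58 s, if anything falls off the work surface, if the arm or the gripper's body presses on something with over 40 N, if the wrist force passes 120 N, or if a joint passes its speed limit or range.

## Robot

A 7-joint arm with a two-finger parallel gripper is mounted at the origin on the work surface. World frame = base frame: x ahead of the robot, y to its left, z up, the work surface at z = 0. Lengths are in m, angles in rad, forces in N, time in s.
With the tool pointing down it reaches from about 0.425 to 0.875 m from the base axis. Payload 8.4 kg.
Tool frame: the origin (TCP) lies at the very end of the fingers, on their centre line; the grasp point (between the pads) lies 19 mm behind it (manip.grip_point_offset is the distance from the TCP to the grasp point, in m); x points along the fingers, y is the direction in which the jaws open and shut, and the axes are right-handed (so a half turn about x gives the same grasp; the last joint's range is limited). The gripper opens to 87 mm and grips with 3 to 60 N. Pads are 19 mm wide; open, the fingers measure 117 mm over their backs; the gripper's body (75 mm by 190 mm) begins 51 mm behind the grasp point.
Start: joints at [1.183, 0.333, 0.04, 1.465, -0.013, 1.343, -0.059], TCP at [0.185, -0.623, 0.223] pointing down, gripper open.
Joint ranges: [-2.58, 2.58], [-0.38, 2.09], [-1.3, 1.39], [0.25, 2.4], [-1.5, 4.64], [0.08, 2.09], [-2.65, 2.65]. Speed limits (rad/s): [2.22, 2.22, 2.79, 2.79, 3.14, 3.14, 3.14].

## Interface

Orientations are given as a rotation vector (axis times angle).
In Python, from plant import manip, effector, solver, telemetry, cams, spotter gives the robot as it stands. Calls block until the motion is done:
- manip.goto(position, orientation): joint-space move of the TCP to a pose.
- manip.servo_line(position, rotation=None, velocity=0.15, force_limit=None): straight line of the TCP; rotation=None keeps the orientation; velocity is the mean speed in m/s. With force_limit (N) it stops when the force on the tool has changed by that much, and returns True; else False.
- manip.movej(angles): joint-space move.
- effector.command_gripper(opening, newtons=None): finger opening in m; newtons is the grip in N (None keeps the last); returns when the fingers have stopped.
- manip.pause(seconds).
- solver.solve_ik(position, orientation): joint angles nearest the present ones, or None.
- telemetry.get_state(): the state.
- cams.get_image(name): name is "scene" or "top" or "wrist"; returns the picture (400x640x3 uint8, red, green, blue); there is no depth.
- cams.camera_info(name): a dict with "K" (3x3 intrinsics, pixels), "extrinsics" (4x4, takes a point from world to camera coordinates); the wrist camera has in their place "T_tool_cam" (4x4, takes a point from camera to tool coordinates, whose origin is the TCP and whose axes are the tool frame's). Camera axes: x right, y up, looking along -z (the intrinsics and any distortion apply to the point x, -y, -z); pixel columns grow to the right and rows downward; lengths in m; the calibration is good to about 2 mm. The wrist camera is an equidistant fisheye: a pixel r from the principal point sees the ray r / f radians off the axis. A picture is of the moment at which its call begins: read the wrist's pose just before it. camera_info takes no time and is no camera call.
A pose or a line that the arm cannot do raises manip.PlanningError and nothing moves.
- manip.hand_in(): hands the job in, once; it reports no verdict.
Trained networks look in the newest picture that a camera, given by its name, has taken for a name from the list of things; names that differ only in an ending like _2 or _b are one class to them, and where a whole thing is asked for, a point or a joint stands for the part that bears it (a point fixed in the world has none). Each returns a list of dicts, best first, with "score" (0 to 1); they miss things now and then, are a little off and sometimes report something else, mostly with a low value. They report only what shows in the picture. A call takes as long as a camera call. They do not tell look-alikes from the thing itself.
- spotter.recognise(camera, thing): "centre" ([column, row] in pixels, amid what is visible of it).
- spotter.masks_of(camera, thing): "region" (400x640 bool, what is visible of it) and "centre" ([column, row] in pixels, amid what is visible of it).
- spotter.spot_point(camera, thing): "centre" ([column, row] in pixels: a listed point, or the origin of a listed thing).
The state is a dict: "time": time; "joint_pos": joint angles; "joint_velocities": joint speeds; "joint_torque": joint torques, N m; "tool_pos": TCP position; "ee_rot": TCP orientation; "contact_force": force on the tool from outside, world axes, zero at the start; "wrist_torque": the same for the moment, N m; "gripper_width": finger opening in m.
Only numpy, scipy, OpenCV 4.12 (cv2) and the standard library are available. Lean on these libraries where they do the work, as an engineer would, in place of code of your own. Each camera call takes 0.05 s, during which the arm holds its last target. There are 200 camera calls.

## Working session

There is one attempt and no reset: what is moved stays moved. The work goes in short steps, each a Python script; the robot and the scene stay as the last script left them, time stands still between calls to the robot, and variables do not carry over. Pictures are saved under pics/ and viewed, about 8 in all and at most 12, crops included, and the job is handed in when it is done.

```bash
ls; mkdir -p pics; cat > h.py <<'E'
import numpy as np, cv2
from scipy.spatial.transform import Rotation as R
from plant import manip, effector, solver, telemetry, cams, spotter
def ray(name,px,st=None):
    i=cams.camera_info(name);K=np.array(i["K"]);u,v=px
    x=(u-K[0,2])/K[0,0];y=(v-K[1,2])/K[1,1]
    if "T_tool_cam" in i:
        th=np.hypot(x,y);s=np.sin(th)/max(th,1e-9);d=np.array([x*s,-y*s,-np.cos(th)])
        T=np.eye(4);T[:3,:3]=R.from_rotvec(st["ee_rot"]).as_matrix();T[:3,3]=st["tool_pos"];T=T@np.array(i["T_tool_cam"])
    else:
        d=i.get("distortion")
        if d is not None: x,y=cv2.undistortPoints(np.array([[[u,v]]],float),K,np.array(d,float)).ravel()
        d=np.array([x,-y,-1.]);T=np.linalg.inv(np.array(i["extrinsics"]))
    d=T[:3,:3]@d
    return T[:3,3],d/np.linalg.norm(d)
def tri(rs):
    A=np.zeros((3,3));b=np.zeros(3)
    for o,d in rs: P=np.eye(3)-np.outer(d,d);A+=P;b+=P@o
    p=np.linalg.solve(A,b)
    return p,max(np.linalg.norm((np.eye(3)-np.outer(d,d))@(p-o)) for o,d in rs)
def atz(r,z): o,d=r; return o+d*(z-o[2])/d[2]
def snap(name,f=None):
    st=telemetry.get_state();im=cams.get_image(name)
    if f: cv2.imwrite("pics/"+f,im[:,:,::-1])
    return st,im
E
python3 - <<'E'
from h import *
for n in("scene","top","wrist"):
    st,im=snap(n,n+"0.png");i=cams.camera_info(n);print(n,[k for k in i if k not in("K",)],np.round(i["K"],1).tolist())
    print(np.round(ray(n,(320,200),st),3).tolist())
print({k:np.round(v,3).tolist() for k,v in st.items()})
for t in["empty_ring","pot_yellow_center","pot_yellow","paddle_top","pot_red_center","pot_blue_center","pot_green_center","shaker","drink_can","water_bottle","paper_cup"]:
    for n in("scene","top"):
        print(t,n,[(np.round(r["centre"]).tolist(),round(r["score"],2)) for r in spotter.spot_point(n,t)[:5]])
a=np.vstack([cv2.imread("pics/scene0.png"),cv2.imread("pics/top0.png")])
cv2.imwrite("pics/both.png",cv2.resize(a,(480,600),interpolation=cv2.INTER_AREA))
E
```

```text
pics
scene ['extrinsics'] [[384.3, 0.0, 325.5], [0.0, 384.3, 194.9], [0.0, 0.0, 1.0]]
[[0.885, 0.425, 0.916], [-0.331, -0.391, -0.859]]
top ['extrinsics'] [[387.6, 0.0, 317.2], [0.0, 387.6, 198.6], [0.0, 0.0, 1.0]]
[[0.374, 0.048, 1.194], [0.136, 0.004, -0.991]]
wrist ['T_tool_cam'] [[309.7, 0.0, 324.8], [0.0, 309.7, 198.3], [0.0, 0.0, 1.0]]
[[0.254, -0.602, 0.385], [-0.262, -0.06, -0.963]]
{'time': 0.1, 'joint_pos': [1.183, 0.334, 0.04, 1.466, -0.013, 1.343, -0.058], 'joint_velocities': [0.002, -0.0, 0.002, -0.001, 0.0, -0.0, -0.0], 'joint_torque': [0.004, -65.781, 1.34, -40.47, -0.06, 0.041, 0.0], 'tool_pos': [0.185, -0.623, 0.222], 'ee_rot': [2.067, 0.302, -2.067], 'contact_force': [0.085, -0.961, -0.462], 'wrist_torque': [-0.042, 0.028, -0.005], 'gripper_width': 0.087}
empty_ring scene [([364.0, 241.0], 0.96)]
empty_ring top [([271.0, 194.0], 0.65)]
pot_yellow_center scene [([346.0, 142.0], 0.88), ([344.0, 211.0], 0.6)]
pot_yellow_center top [([301.0, 204.0], 0.89), ([370.0, 259.0], 0.65)]
pot_yellow scene [([357.0, 139.0], 0.91), ([335.0, 196.0], 0.7), ([396.0, 280.0], 0.19)]
pot_yellow top [([366.0, 274.0], 0.8), ([319.0, 201.0], 0.77), ([287.0, 201.0], 0.71)]
paddle_top scene [([276.0, 114.0], 0.66), ([353.0, 237.0], 0.49)]
paddle_top top [([421.0, 205.0], 0.72)]
pot_red_center scene [([322.0, 172.0], 0.84)]
pot_red_center top []
pot_blue_center scene [([381.0, 257.0], 0.85)]
pot_blue_center top [([253.0, 191.0], 0.6)]
pot_green_center scene [([398.0, 278.0], 0.95)]
pot_green_center top [([225.0, 185.0], 0.62)]
shaker scene []
shaker top [([286.0, 202.0], 0.72), ([265.0, 149.0], 0.45), ([348.0, 134.0], 0.43)]
drink_can scene [([361.0, 348.0], 0.71), ([245.0, 232.0], 0.66)]
drink_can top [([221.0, 150.0], 0.64)]
water_bottle scene [([244.0, 234.0], 0.69)]
water_bottle top [([351.0, 136.0], 0.86), ([300.0, 202.0], 0.27)]
paper_cup scene [([314.0, 306.0], 0.9)]
paper_cup top [([266.0, 145.0], 0.8)]
```

View pics/both.png

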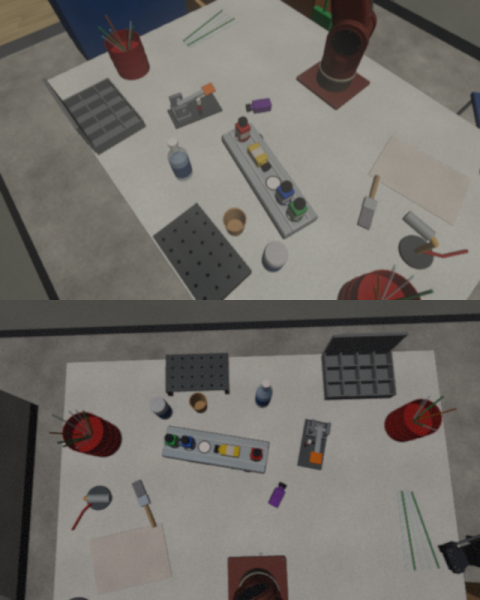

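```bash
python3 - <<'E'
from h import *
P={"yc":((344,211),(301,204)),"yc_other":((346,142),(370,259)),"ring":((364,241),(271,194)),"blue":((381,257),(253,191)),"green":((398,278),(225,185)),"pad":((276,114),(421,205)),"cup":((314,306),(266,145)),"bottle":((244,234),(351,136)),"can":((361,348),(221,150)),"ybase":((335,196),(319,201))}
for k,(a,b) in P.items():
    p,e=tri([ray("scene",a),ray("top",b)]);print(k,np.round(p,3),round(e,4))
print("red@.1",atz(ray("scene",(322,172)),.1))
E
```

```text
yc [0.524 0.103 0.058] 0.0068
yc_other [ 0.351 -0.09   0.021] 0.0024
ring [0.552 0.195 0.069] 0.0005
blue [0.557 0.25  0.081] 0.0043
green [0.574 0.319 0.115] 0.0006
pad [ 0.497 -0.225  0.129] 0.0016
cup [ 0.727  0.219 -0.02 ] 0.0026
bottle [ 0.748 -0.055 -0.024] 0.0002
can [ 0.711  0.363 -0.006] 0.0007
ybase [0.524 0.056 0.075] 0.0011
red@.1 [ 0.51201311 -0.00861943  0.1       ]
```

The scene and top views agree. Yellow-pot candidates in the scene image:
- (344,208) is the yellow pot lying in the lane.
- (346,142) is a purple look-alike on the open bench.

The first one fits: it is yellow and lies on the deck. Its cap points to +y, towards the ring at (364,241). Next I'll check the reach and take a close look.

```bash
cat >> h.py <<'E'
def rot(yaw,tilt,flip=1):
    """tool points down, leaning by tilt about shaker x: approach=(sin t along lane +y, -cos t down)"""
    sx=np.array([np.cos(yaw),np.sin(yaw),0]);sy=np.array([-np.sin(yaw),np.cos(yaw),0])
    d=np.sin(tilt)*sy-np.cos(tilt)*np.array([0,0,1]);y=flip*sx
    return R.from_matrix(np.c_[d,y,np.cross(d,y)]).as_rotvec()
E
python3 - <<'E'
from h import *
yaw=-.187
for f in(1,-1):
  for p,t in(((.53,.10,.36),0),((.53,.10,.08),-45),((.53,.10,.2),-45),((.55,.195,.2),45),((.55,.195,.09),45),((.53,.1,.08),-40),((.55,.195,.09),50),((.5,-.225,.13),0)):
    q=solver.solve_ik(p,rot(yaw,np.radians(t),f));print(f,p,t,None if q is None else np.round(q,2))
p=[.47,.10,.36]
for f in(1,-1):
    try: manip.goto(p,rot(yaw,0,f));print("went",f);break
    except manip.PlanningError as e: print(e)
things=["empty_ring","pot_yellow_center","pot_yellow","pot_red_center","pot_blue_center","pot_green_center","paddle_top"]
obs={t:[] for t in things}
for k,dp in enumerate(([0,0,0],[0,.10,0])):
    if k: manip.servo_line((np.array(p)+dp).tolist(),velocity=.25)
    st,im=snap("wrist",f"w{k}.png")
    for t in things:
        r=spotter.spot_point("wrist",t);obs[t].append((st,r));print(k,t,[(np.round(x["centre"]).tolist(),round(x["score"],2)) for x in r[:4]])
import pickle;pickle.dump(obs,open("obs.pkl","wb"))
print(telemetry.get_state()["time"])
for t in things:
    (s0,a),(s1,b)=obs[t]
    for x in a[:3]:
        for y in b[:3]:
            q,e=tri([ray("wrist",x["centre"],s0),ray("wrist",y["centre"],s1)])
            if e<.012: print(t,np.round(q,4),round(e,4))
E
```

```text
1 (0.53, 0.1, 0.36) 0 [ 0.13  0.1  -0.44  1.48  0.04  1.57 -0.49]
1 (0.53, 0.1, 0.08) -45 [ 0.03  0.84 -0.96  1.57  0.95  1.89 -1.3 ]
1 (0.53, 0.1, 0.2) -45 [ 0.07  0.72 -1.04  1.49  0.91  2.03 -1.19]
1 (0.55, 0.195, 0.2) 45 [ 0.7   0.23 -0.73  1.94 -0.75  1.01  0.22]
1 (0.55, 0.195, 0.09) 45 [ 0.63  0.4  -0.68  2.02 -0.76  0.81  0.37]
1 (0.53, 0.1, 0.08) -40 [ 0.1   0.81 -1.    1.6   0.93  1.81 -1.28]
1 (0.55, 0.195, 0.09) 50 [ 0.65  0.44 -0.65  2.03 -0.87  0.84  0.5 ]
1 (0.5, -0.225, 0.13) 0 [ 0.72  0.23 -0.43  1.81  0.11  1.12  0.07]
-1 (0.53, 0.1, 0.36) 0 [ 0.7   0.2  -1.11  1.46  0.18  1.59  2.55]
-1 (0.53, 0.1, 0.08) -45 [ 0.1   0.93 -1.1   1.56  1.04  1.97  1.79]
-1 (0.53, 0.1, 0.2) -45 [ 0.1   0.76 -1.1   1.49  0.94  2.06  1.93]
-1 (0.55, 0.195, 0.2) 45 [-1.01  0.33  1.23  2.01 -1.16  1.34 -2.63]
-1 (0.55, 0.195, 0.09) 45 [-0.93  0.67  1.22  2.09 -1.45  1.46 -2.36]
-1 (0.53, 0.1, 0.08) -40 [ 0.15  0.87 -1.1   1.6   0.99  1.88  1.82]
-1 (0.55, 0.195, 0.09) 50 [ 0.32  0.37 -0.27  2.05 -1.03  0.94 -2.53]
-1 (0.5, -0.225, 0.13) 0 [-0.65  0.41  1.23  1.87 -0.42  1.16 -2.6 ]
went 1
[... 399 characters left out ...]
0.0, 292.0], 0.62), ([292.0, 318.0], 0.58)]
1 pot_yellow [([266.0, 309.0], 0.76), ([370.0, 246.0], 0.62), ([387.0, 123.0], 0.16)]
1 pot_red_center [([370.0, 291.0], 0.84)]
1 pot_blue_center [([387.0, 122.0], 0.9)]
1 pot_green_center [([384.0, 74.0], 0.82), ([372.0, 179.0], 0.35)]
1 paddle_top [([373.0, 220.0], 0.45)]
5.3833
pot_yellow_center [0.5283 0.1082 0.0915] 0.002
pot_yellow_center [0.4986 0.1433 0.3312] 0.0057
pot_yellow_center [ 0.3485 -0.0946  0.0217] 0.0003
pot_yellow [0.5197 0.0508 0.0533] 0.0009
pot_red_center [ 0.5044 -0.0215  0.0778] 0.0005
pot_blue_center [0.5647 0.2501 0.1083] 0.0008
pot_green_center [0.5742 0.3158 0.0987] 0.0006
pot_green_center [0.5116 0.2301 0.3511] 0.0088
```

```bash
cat >> h.py <<'E'
def ortho(im,st,z,xr,yr,s=2):
    """top-down map at height z: rows = x (up=larger), cols = y (left=larger), s px/mm"""
    i=cams.camera_info("wrist");K=np.array(i["K"]);T=np.eye(4);T[:3,:3]=R.from_rotvec(st["ee_rot"]).as_matrix();T[:3,3]=st["tool_pos"]
    T=np.linalg.inv(T@np.array(i["T_tool_cam"]))
    xs=np.arange(xr[1],xr[0],-.001/s);ys=np.arange(yr[1],yr[0],-.001/s)
    Y,X=np.meshgrid(ys,xs);p=np.stack([X,Y,np.full_like(X,z)],-1)@T[:3,:3].T+T[:3,3]
    x,y,c=p[...,0],-p[...,1],-p[...,2];r=np.hypot(x,y);k=np.arctan2(r,c)/r
    o=cv2.remap(im,(K[0,0]*x*k+K[0,2]).astype(np.float32),(K[1,1]*y*k+K[1,2]).astype(np.float32),cv2.INTER_LINEAR)
    for a in np.arange(np.ceil(xr[0]*50)/50,xr[1],.02): q=int((xr[1]-a)*1000*s);o[q,::4]=(255,0,255);cv2.putText(o,f"{a:.2f}",(0,q),0,.35,(255,0,255))
    for a in np.arange(np.ceil(yr[0]*50)/50,yr[1],.02): q=int((yr[1]-a)*1000*s);o[::4,q]=(255,0,255);cv2.putText(o,f"{a:.2f}",(q,10),0,.35,(255,0,255))
    return o
E
python3 - <<'E'
from h import *
import pickle
st=pickle.load(open("obs.pkl","rb"))["pot_yellow"][1][0]
im=cv2.imread("pics/w1.png")
a=ortho(im,st,.05,(.46,.64),(-.06,.3));b=ortho(im,st,.092,(.48,.60),(-.06,.3))
cv2.imwrite("pics/o1.png",np.vstack([a,b])[:600])
E
```

```text
Traceback (most recent call last):
  File "h.py", line 39, in ortho
    for a in np.arange(np.ceil(xr[0]*50)/50,xr[1],.02): q=int((xr[1]-a)*1000*s);o[q,::4]=(255,0,255);cv2.putText(o,f"{a:.2f}",(0,q),0,.35,(255,0,255))
                                                                                ~^^^^^^^
IndexError: index 360 is out of bounds for axis 0 with size 360
```

```bash
sed -i 's/q=int((xr\[1\]-a)\*1000\*s)/q=min(int((xr[1]-a)*1000*s),o.shape[0]-1)/;s/q=int((yr\[1\]-a)\*1000\*s)/q=min(int((yr[1]-a)*1000*s),o.shape[1]-1)/' h.py
python3 - <<'E'
from h import *
import pickle
st=pickle.load(open("obs.pkl","rb"))["pot_yellow"][1][0]
im=cv2.imread("pics/w1.png")
a=ortho(im,st,.05,(.46,.64),(-.06,.3));b=ortho(im,st,.092,(.48,.60),(-.06,.3))
cv2.imwrite("pics/o1.png",np.vstack([a,b])[:600])
E
```

```text
(no output)
```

View pics/o1.png

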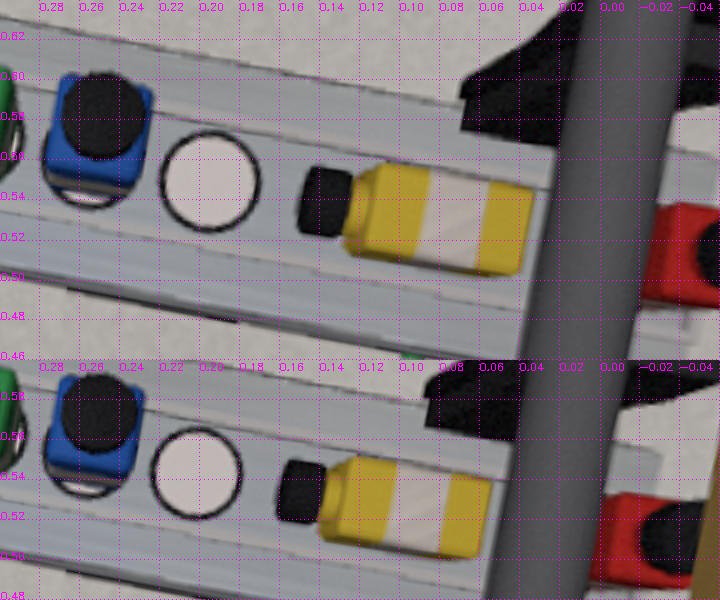

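The ortho maps (z = 0.05 above, 0.092 below) show:
- **Ring:** centre at (210,181), so x 0.5495, y 0.195. Its diameter measures about 50 mm.
- **Yellow pot:** base edge mid at (485,517), so x 0.5215, y 0.0575. Its width is about 43 mm, its axis yaw about -0.115, and its cap faces the ring.
- **Lane:** yaw about -0.195.

Next I'll check which side the wrist camera sits on before tilting.

```bash
python3 - <<'E'
from h import *
print(np.round(cams.camera_info("wrist")["T_tool_cam"],3))
G=np.array([.5263,.0992,.080]);ring=np.array([.5495,.195,.05])
off=.080-.071
for f in(1,-1):
  for t in(-35,-40,-45):
    a=np.radians(t);o=[]
    for (g,yw,tt) in((G,-.115,a),(None,-.195,a+np.pi/2)):
        r=rot(yw,tt,f);d=R.from_rotvec(r).as_matrix()[:,0]
        if g is None: g=ring+[0,0,.043]-off*np.array([-np.sin(yw),np.cos(yw),0])
        for b in(-.019,.10):
            q=solver.solve_ik((g-b*d).tolist(),r);o.append(q is not None)
        q=solver.solve_ik((g+.019*d+[0,0,.12]).tolist(),r);o.append(None if q is None else np.round(q,2).tolist())
    print(f,t,o)
E
```

```text
[[-0.     0.262 -0.965 -0.163]
 [ 1.    -0.    -0.    -0.   ]
 [-0.    -0.965 -0.262 -0.072]
 [ 0.     0.     0.     1.   ]]
1 -35 [True, True, [0.07, 0.5, -0.85, 1.62, 0.73, 1.72, -1.01], True, True, [0.47, 0.24, -0.41, 2.0, -1.03, 1.09, 0.48]]
1 -40 [True, True, [0.03, 0.55, -0.85, 1.6, 0.79, 1.8, -1.05], True, True, [0.5, 0.21, -0.47, 1.98, -0.92, 1.05, 0.37]]
1 -45 [True, True, [-0.02, 0.6, -0.84, 1.58, 0.83, 1.88, -1.08], True, True, [0.52, 0.19, -0.54, 1.95, -0.81, 1.02, 0.25]]
-1 -35 [True, True, [0.23, 0.61, -1.1, 1.61, 0.84, 1.82, 2.05], True, True, [-0.61, 0.27, 0.81, 2.05, -1.24, 1.31, -2.52]]
-1 -40 [True, True, [0.18, 0.66, -1.1, 1.59, 0.9, 1.91, 2.01], True, True, [-0.82, 0.28, 1.02, 2.03, -1.19, 1.3, -2.59]]
-1 -45 [True, True, [0.13, 0.72, -1.1, 1.57, 0.96, 2.0, 1.97], True, True, [-1.03, 0.32, 1.23, 2.01, -1.16, 1.32, -2.64]]
```

```bash
cat >> h.py <<'E'
RING=np.array([.5495,.195,.05]);YL=-.195
def mat(p,r):
    T=np.eye(4);T[:3,:3]=R.from_rotvec(r).as_matrix();T[:3,3]=p;return T
T0=np.radians(-27)
YP=-.115;B=np.array([.5215,.0575,.071])
ax=np.array([-np.sin(YP),np.cos(YP),0])
G=B+.052*ax;G[2]=.083
r0=rot(YP,T0);d0=R.from_rotvec(r0).as_matrix()[:,0]
tcp0=G+.019*d0
def place(lean_deg,dz=0):
    """tool pose for pot base centre over RING, cap still leaning lean_deg to +y"""
    r=rot(YL,T0+np.pi/2-np.radians(lean_deg));M=R.from_rotvec(r).as_matrix();M0=R.from_rotvec(r0).as_matrix()
    b=M0.T@(B-tcp0)   # base centre in tool frame
    base=RING+[0,0,.021*np.sin(np.radians(lean_deg))+dz]
    return base-M@b,r
E
python3 - <<'E'
from h import *
print(tcp0,place(5),place(5,.15),solver.solve_ik(*[x.tolist() for x in place(5)]))
manip.goto((tcp0-.13*d0).tolist(),r0)
manip.servo_line(tcp0.tolist(),r0,velocity=.1,force_limit=8) and print("contact")
print(telemetry.get_state()["tool_pos"])
effector.command_gripper(.03,20)
st,im=snap("wrist","g.png")
print(st["gripper_width"],st["contact_force"],st["time"])
s,im2=snap("scene")
cv2.imwrite("pics/g2.png",np.hstack([cv2.resize(im[100:,160:480],(400,375)),cv2.resize(im2[110:310,220:434],(400,375))])[:,:,::-1])
E
```

```text
[0.52647704 0.10058768 0.06607088] (array([0.55118396, 0.20352597, 0.0946098 ]), array([ 2.10430692,  1.72933763, -0.6034003 ])) (array([0.55118396, 0.20352597, 0.2446098 ]), array([ 2.10430692,  1.72933763, -0.6034003 ])) [ 0.474267    0.45029091 -0.39852824  2.05758201 -1.12540888  0.96817519
  0.74821414]
[0.52678983 0.10118329 0.06660335]
0.04141641864025308 [ 0.39885333  0.7175563  -0.66768636] 8.45
```

View pics/g2.png

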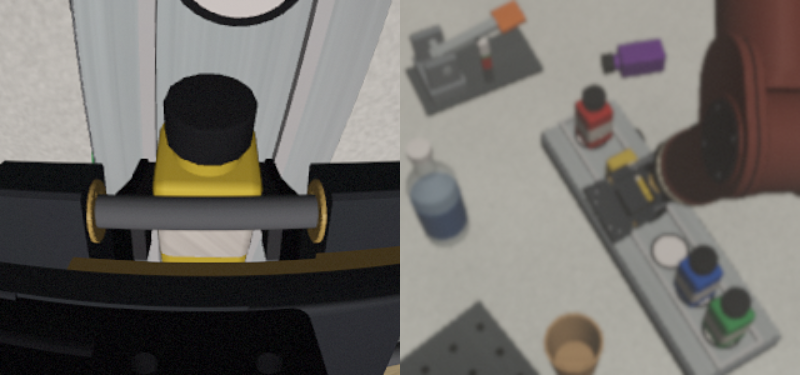

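The grip is good: 41.4 mm wide, with the fingers centred on the body and the cap at (210,120) in the left panel. Next I'll lift, turn it, and lower it.

```bash
python3 - <<'E'
from h import *
p,r=place(5)
manip.servo_line((tcp0+[0,0,.2]).tolist(),velocity=.2)
manip.goto((p+[0,0,.13]).tolist(),r)
print(telemetry.get_state()["gripper_width"])
print(manip.servo_line((p+[0,0,.025]).tolist(),velocity=.12,force_limit=10))
st,im=snap("wrist");s,im2=snap("scene")
print(st["gripper_width"],st["contact_force"],st["tool_pos"],st["time"])
cv2.imwrite("pics/p1.png",np.hstack([cv2.resize(im[100:,160:480],(400,375)),cv2.resize(im2[110:310,220:434],(400,375))])[:,:,::-1])
E
```

```text
0.04215309322462427
False
0.042208239844278524 [-0.31789359 -0.65678328 -0.60163303] [0.55152604 0.20366101 0.12021739] 12.075
```

View pics/p1.png

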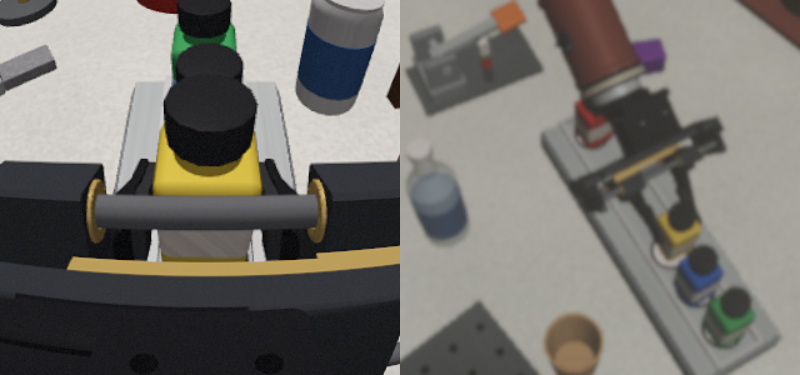

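The pot is nearly upright above the ring at (680,240), and the red and blue pots are untouched. Lowering to contact.

```bash
python3 - <<'E'
from h import *
p,r=place(5)
print(manip.servo_line((p-[0,0,.008]).tolist(),velocity=.03,force_limit=3))
st=telemetry.get_state();print(st["tool_pos"]-p,st["contact_force"])
effector.command_gripper(.03,5)
st=telemetry.get_state();print(st["tool_pos"]-p,st["contact_force"],st["gripper_width"])
q=np.array(st["tool_pos"])
print(manip.servo_line((q-[0,0,.002]).tolist(),velocity=.02,force_limit=8))
st=telemetry.get_state();print(st["tool_pos"]-p,st["contact_force"],st["gripper_width"])
effector.command_gripper(.06);manip.pause(.3);effector.command_gripper(.087)
d=R.from_rotvec(st["ee_rot"]).as_matrix()[:,0]
manip.servo_line((np.array(st["tool_pos"])-.10*d).tolist(),velocity=.15)
st,im=snap("wrist");s,im2=snap("scene")
print(st["time"])
cv2.imwrite("pics/p2.png",np.hstack([cv2.resize(im[50:350,160:480],(400,375)),cv2.resize(im2[110:310,220:434],(400,375))])[:,:,::-1])
E
```

```text
True
[-0.00077543  0.00028706  0.00400638] [-0.66237492  0.38109568  1.2567688 ]
[-6.47606891e-04 -4.83186551e-05  3.87843763e-03] [-0.53084577  0.82382465  0.06702758] 0.04177622520720909
False
[-0.00083671  0.0001876   0.00196343] [-1.94673399  0.04590411  2.53503767] 0.04192913452953252
15.9
```

View pics/p2.png

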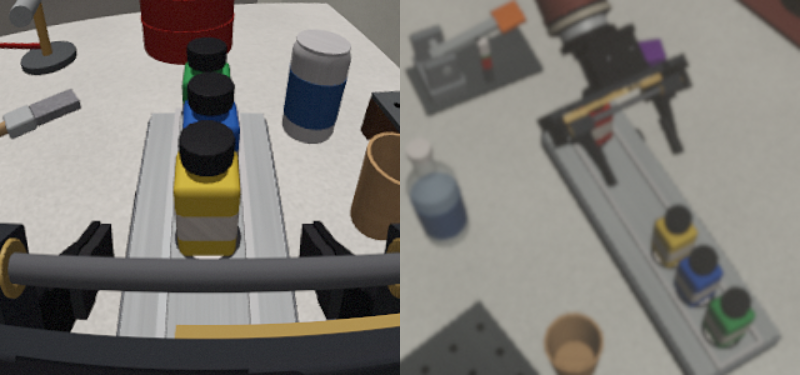

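Yellow stands upright at (207,190). Next I'll check it from above against its ring, then measure the paddle from two places.

```bash
python3 - <<'E'
from h import *
import pickle
st=telemetry.get_state()
manip.servo_line((np.array(st["tool_pos"])+[0,0,.15]).tolist(),velocity=.25)
manip.goto([.47,.16,.36],rot(YL,0))
st,im=snap("wrist");cv2.imwrite("pics/w3.png",im[:,:,::-1])
a=ortho(im[:,:,::-1].copy(),st,.05,(.50,.62),(.13,.28),2)
obs=[]
for k,p in enumerate(([.44,-.26,.30],[.44,-.33,.30])):
    manip.goto(p,rot(YL,0)) if k==0 else manip.servo_line(p,velocity=.2)
    st,im=snap("wrist",f"l{k}.png");r=spotter.spot_point("wrist","paddle_top");obs.append((st,r))
    print([(np.round(x["centre"],1).tolist(),round(x["score"],2)) for x in r[:3]])
pickle.dump(obs,open("pad.pkl","wb"))
for x in obs[0][1][:2]:
  for y in obs[1][1][:2]: print(tri([ray("wrist",x["centre"],obs[0][0]),ray("wrist",y["centre"],obs[1][0])]))
b=ortho(im[:,:,::-1].copy(),st,.097,(.42,.66),(-.32,-.12),1.5)
c=np.zeros((600,a.shape[1],3),np.uint8);c[:240]=a;c[240:600,:300]=b[:360,:300]
cv2.imwrite("pics/c.png",c);print(st["time"])
E
```

```text
[([358.9, 148.8], 0.97)]
[([348.8, 87.7], 0.95)]
(array([ 0.48618895, -0.23183708,  0.10951347]), np.float64(0.0005122366410827296))
20.1833
```

View pics/c.png

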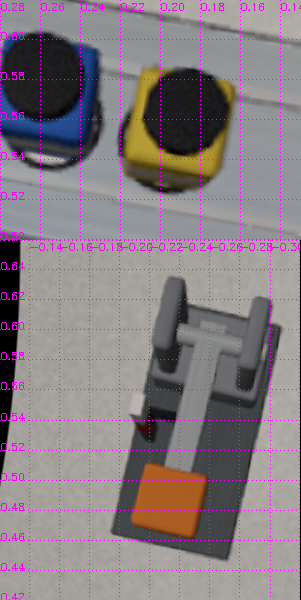

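View pics/l1.png

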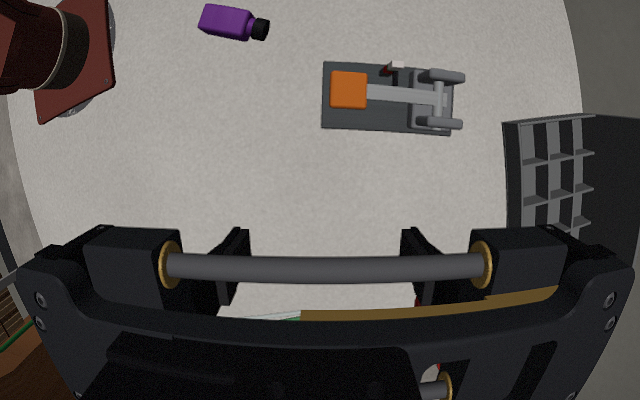

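Seen from above, yellow sits on its ring: the arc shows at (125,150) just as it does around blue. The paddle is at (0.486,-0.232,0.110), and the ortho map gives (0.487,-0.232). The height fits 75 mm plus about 22 mm of rise plus the paddle's thickness. Now I'll close the fingers and press slowly.

```bash
python3 - <<'E'
from h import *
effector.command_gripper(0,10)
r=rot(YL,0);x,y=.486,-.232
manip.goto([x,y,.16],r);manip.servo_line([x,y,.125],velocity=.1)
manip.pause(.2);f0=np.array(telemetry.get_state()["contact_force"])[2]
print("base",f0,telemetry.get_state()["gripper_width"])
zc=None;z=.123;log=[]
while z>.080:
    manip.servo_line([x,y,z],velocity=.03)
    f=np.mean([telemetry.get_state()["contact_force"][2],(manip.pause(.05),telemetry.get_state()["contact_force"][2])[1]])-f0
    zt=telemetry.get_state()["tool_pos"][2];log.append((round(zt*1e3,1),round(f,1)))
    if zc is None and f>1.5: zc=zt
    if f>4.7 or (zc and zt<zc-.018): break
    z-=.002
print(zc,log)
st,im=snap("wrist");s,im2=snap("scene")
for n in("wrist","scene"): print(n,[(np.round(q["centre"]).tolist(),round(q["score"],2)) for q in spotter.spot_point(n,"paddle_top")[:2]])
cv2.imwrite("pics/k1.png",np.hstack([cv2.resize(im[0:300,160:480],(400,375)),cv2.resize(im2[90:190,200:307],(400,375))])[:,:,::-1])
print(telemetry.get_state()["time"])
E
```

```text
base -0.3607621978647047 0.00036059880431619736
0.10523421383797318 [(np.float64(123.0), np.float64(0.6)), (np.float64(120.9), np.float64(0.7)), (np.float64(118.9), np.float64(-0.0)), (np.float64(116.9), np.float64(-0.1)), (np.float64(114.9), np.float64(0.6)), (np.float64(112.9), np.float64(0.4)), (np.float64(110.9), np.float64(0.2)), (np.float64(108.9), np.float64(0.4)), (np.float64(106.9), np.float64(0.3)), (np.float64(105.2), np.float64(2.2)), (np.float64(103.0), np.float64(2.6)), (np.float64(100.9), np.float64(2.7)), (np.float64(98.9), np.float64(3.1)), (np.float64(96.9), np.float64(4.1)), (np.float64(94.9), np.float64(3.7)), (np.float64(93.0), np.float64(3.7)), (np.float64(91.0), np.float64(4.3)), (np.float64(89.1), np.float64(4.4)), (np.float64(87.1), np.float64(4.5))]
wrist []
scene []
29.15
```

View pics/k1.png

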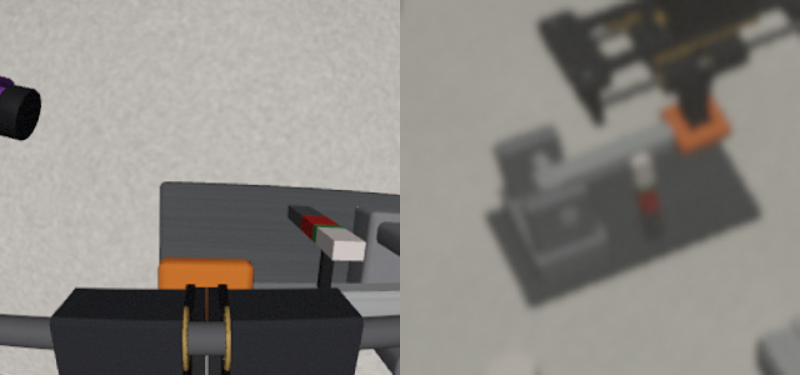

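```bash
python3 - <<'E'
from h import *
x,y=.486,-.232
manip.servo_line([x,y,.0822],velocity=.02);manip.pause(.3)
F=[]
for _ in range(8): manip.pause(.03);F.append(telemetry.get_state()["contact_force"][2]+.36)
st,im=snap("wrist");s,im2=snap("scene");_,im3=snap("top")
print(np.mean(F),st["tool_pos"],st["time"])
cv2.imwrite("pics/k2.png",np.hstack([cv2.resize(im[120:290,250:480],(400,300),interpolation=cv2.INTER_CUBIC),cv2.resize(im2[105:175,210:303],(400,300),interpolation=cv2.INTER_CUBIC)])[:,:,::-1])
E
```

```text
5.628653975618343 [ 0.48580695 -0.23193668  0.08227356] 30.1083
```

View pics/k2.png

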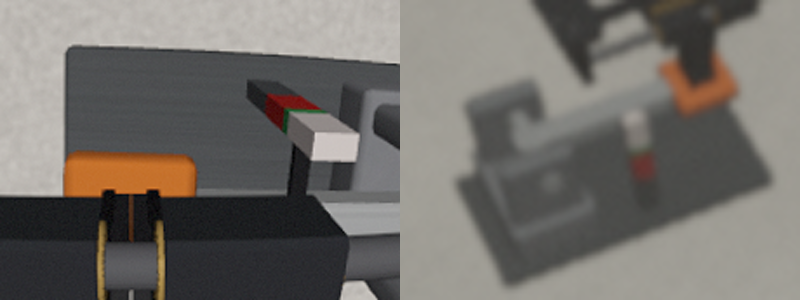

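The hold is at z = 0.0823, with 5.6 N on the paddle. The black pointer reaches the scale at (298,160), just where the bar starts. Three independent checks agree on half-way:
- Travel of 24 mm from first contact.
- Hinge height 75 mm plus half the paddle thickness, 82 mm.
- Force in the 5–6 N range.

One last check of the pots before handing in.

```bash
python3 - <<'E'
from h import *
_,im=snap("scene");cv2.imwrite("pics/f.png",cv2.resize(im[90:390,200:440],(600,600*300//240)[:2])[:600,:,::-1])
E
```

```text
(no output)
```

View pics/f.png

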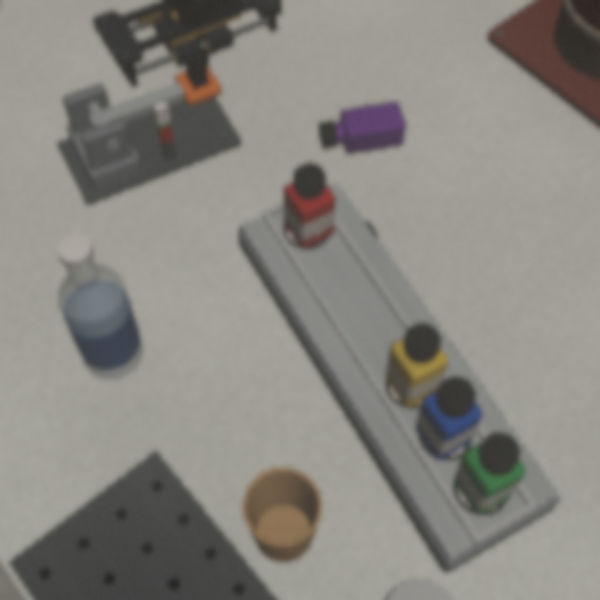

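All four pots stand: yellow at (417,365), with red, blue and green where they were. The paddle is held at (198,85).

```bash
python3 - <<'E'
from h import *
s=telemetry.get_state();print(s["tool_pos"],s["contact_force"],s["time"]);print(manip.hand_in())
E
```

```text
[ 0.48579604 -0.23199349  0.08227522] [-3.66577549  0.84195542  5.42485845] 30.3083
the job is handed in; nothing more can be done
None
```

I stood the yellow pot upright, cap up, on the empty ring and let go of it. Then I pressed the orange paddle to half-way with closed fingers and handed the job in at 30.3 s while still holding it there.

- **Pot:** the view from above and the final scene picture show yellow upright and, within a few mm by eye, on its ring. Red, blue and green are standing where they were. The other things in view look undisturbed, though I did not measure them.
- **Lever:** three checks agree on half-way. The fingers went down about 24 mm from first contact, the paddle top is at 82 mm (hinge height plus half the paddle), and the force is about 5.6 N. The lever was never near its stop.
- **Not confirmed:** I could not see the pointer on the green directly in any view, so half-way rests on those three checks. The paddle's measured height (109.5 mm) was about 4 mm above where the fingers first touched it. I went by the contact.

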